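# Reverse the spice row into the steel rack

## Robot

A 6-joint arm with a two-finger parallel gripper is mounted at the origin on the work surface. World frame = base frame: x ahead of the robot, y to its left, z up, the work surface at z = 0. Lengths are in m, angles in rad, forces in N, time in s.
With the tool pointing down it reaches from about 0.375 to 0.9 m from the base axis. Payload 3.1 kg.
Tool frame: the origin (TCP) lies at the very end of the fingers, on their centre line; the grasp point (between the pads) lies 19 mm behind it; z points along the fingers, y is the direction in which the jaws open and shut (so a half turn about z gives the same grasp; the last joint's range is limited). The gripper opens to 85 mm and grips with 20 to 120 N. Pads are 22 mm wide; open, the fingers measure 114 mm over their backs; the gripper's body (76 mm by 85 mm) begins 54 mm behind the grasp point. The pads swing forward as they close: fully open they stand 13 mm farther back than shut.
Start: joints at [-1.381, 0.527, 1.433, -0, 1.181, -0.178], TCP at [0.225, -0.583, 0.231] pointing down, gripper open.
Joint ranges: [-3.08, 3.08], [-0.75, 2.2], [0.22, 2.44], [-1.43, 4.57], [0, 2.65], [-2.85, 2.85]. Speed limits (rad/s): [2.79, 2.79, 3.14, 3.14, 3.14, 3.14].

## Interface

Orientations are given as a unit quaternion [w, x, y, z].
In Python, from plant import arm gives the robot as it stands.
- The arm moves only by the tool apply_moves, never from a script. Its argument "rows" is a list of rows, each an object with "travel": the shift along the world's x, y, z in m, a list of three; "angular": the turn, a rotation vector about the world's x, y, z in rad, a list of three; "jaw": the opening, from 0 (shut) to 1 (fully open). A call has 1 to 20 rows; each row shifts and turns the pose as measured when the row begins; what a row does not reach is not made up. A row lasts 1/10 s, in which the tool goes at most 50 mm and 8.59 degrees, less where a joint would pass 70% of its speed; a pose out of reach is approached as far as the arm can. A call with a gripper value outside its range is refused whole. The fingers move at their own pace and stop on an object; "grip_force" is the grip in N (left out, the last holds). Time passes only in rows, so rows that do not move let the fingers close. It gives the time, the measured TCP pose, the force and the opening at its end, in the units of the state.
- arm.state(): the state, without advancing time (a new reading comes with each control period).
- arm.read_camera(name): name is "side" or "top" or "wrist"; returns a dict with "frame" (384x512x3 uint8, red, green, blue), "range_z" (384x512 float32, m along the optical axis (not along the pixel's ray), 0 where there is no reading), "mtx" (3x3 intrinsics, pixels), "R" (3x3) and "t" (3): a world point X has camera coordinates R X + t. Camera axes: x right, y down, z forward; pixel columns grow to the right and rows downward; lengths in m; the calibration is good to about 2 mm. The wrist camera is an equidistant fisheye: a pixel r from the principal point sees the ray r / f radians off the axis. A picture is of the moment at which its call begins.
- arm.hand_in(): hands the job in, once; it reports no verdict.
The state is a dict: "time_s": time; "joint_positions": joint angles; "qvel": joint speeds; "joint_torque": joint torques, N m; "position": TCP position; "ee_rot": TCP orientation; "ft_force": force on the tool from outside, world axes, zero at the start; "torque": the same for the moment, N m; "gripper_width": finger opening in m.
Only numpy, scipy, OpenCV 4.12 (cv2) and the standard library are available. Lean on these libraries where they do the work, as an engineer would, in place of code of your own. Each camera call takes 0.05 s, during which the arm holds its last target.

## Task

The cook is moving to the other side of the counter: move the four spice jars from the wooden rack to the steel rack in reverse order, one jar in each cell, so that the jar now at the left end of the wooden row ends at the right end of the steel row, the second from the left second from the right, and so on. Every jar must finish standing upright on the floor of its cell; keep the jars upright and set them down rather than dropping them.

Things in the scene. Friction and masses are not known exactly. Their poses are not given: they have to be found in the camera images.
- jar_red: Spice jar: white glazed upright cylinder with a red lid of the same width, 44 mm in diameter, 85 mm tall (the lid is the top 18 mm), about 0.16 kg, closed and rigid. Loose. Origin at the centre of its underside, z up along the jar. At the start it stands on the red pad, in the wooden rack.
- jar_yellow: Spice jar: white glazed upright cylinder with a yellow lid of the same width, 44 mm in diameter, 85 mm tall (the lid is the top 18 mm), about 0.16 kg, closed and rigid. Loose. Origin at the centre of its underside, z up along the jar. At the start it stands on the yellow pad, in the wooden rack.
- jar_blue: Spice jar: white glazed upright cylinder with a blue lid of the same width, 44 mm in diameter, 85 mm tall (the lid is the top 18 mm), about 0.16 kg, closed and rigid. Loose. Origin at the centre of its underside, z up along the jar. At the start it stands on the blue pad, in the wooden rack.
- jar_black: Spice jar: white glazed upright cylinder with a black lid of the same width, 44 mm in diameter, 85 mm tall (the lid is the top 18 mm), about 0.16 kg, closed and rigid. Loose. Origin at the centre of its underside, z up along the jar. At the start it stands on the black pad, in the wooden rack.
- pad_red: Red square pad, 66 x 66 x 3 mm, fixed on the floor of one cell of the wooden rack under the red-lidded jar, showing around the jar's foot; it stays there and so still marks that jar's old place. Origin at the centre of its underside.
- pad_yellow: Yellow square pad, 66 x 66 x 3 mm, fixed on the floor of one cell of the wooden rack under the yellow-lidded jar, showing around the jar's foot; it stays there and so still marks that jar's old place. Origin at the centre of its underside.
- pad_blue: Blue square pad, 66 x 66 x 3 mm, fixed on the floor of one cell of the wooden rack under the blue-lidded jar, showing around the jar's foot; it stays there and so still marks that jar's old place. Origin at the centre of its underside.
- pad_black: Black square pad, 66 x 66 x 3 mm, fixed on the floor of one cell of the wooden rack under the black-lidded jar, showing around the jar's foot; it stays there and so still marks that jar's old place. Origin at the centre of its underside.
- wood_rack: Brown wooden rack, fixed, 80 (x) by 305 mm (y); four square cells in a row, 70 x 70 mm inside, centred at x = 0, y = -112.5, -37.5, 37.5, 112.5 mm. Cell floors 5 mm and wall tops 20 mm above the counter. Origin: centre of underside; y points to the robot's left within 10 degrees. Nearer or farther than the steel rack. Jars start in it, feet 8 mm up, 25 to 37 mm apart: grip across the row.
- steel_rack: Bright steel rack, fixed, 80 (x) by 305 mm (y); four square cells in a row, 70 x 70 mm inside, centred at x = 0, y = -112.5, -37.5, 37.5, 112.5 mm. Cell floors 5 mm and wall tops 20 mm above the counter. Origin: centre of underside; y points to the robot's left within 10 degrees. Empty at the start, no pads. A flat white-bladed scraper lies between the racks.
There are look-alikes about, which are no part of the job. Leave any green, pink or turquoise look-alike of the jar_yellow alone.

How it is judged:
By the outcome, as a careful person would: the job done as asked, in the order asked, and still so for the second after the job is handed in, with the robot touching nothing.
It also fails if it takes over 102 s, if anything falls off the work surface, if the arm or the gripper's body presses on something with over 40 N, if the wrist force passes 120 N, or if a joint passes its speed limit or range.

## Working session

There is one attempt and no reset: what is moved stays moved. The work goes in short steps, Python scripts to look and compute and a tool call to move; the robot and the scene stay as the last step left them, time stands still between calls to the robot, and variables do not carry over. Pictures are saved under pics/ and viewed, and the job is handed in when it is done.

Besides the shell and the picture viewer there is one more tool, called after "Call:" as name(argument=value, ...), one argument or row to a line, values as JSON. apply_moves: Moves the arm, as the interface text tells. Its arguments: {"type":"object","properties":{"rows":{"type":"array","items":{"type":"object","properties":{"travel":{"type":"array","items":{"type":"number"}},"angular":{"type":"array","items":{"type":"number"}},"jaw":{"type":"number"}}}},"grip_force":{"type":"number"}},"required":["rows"]}

```bash
mkdir -p pics; cat > h.py <<'E'
import numpy as np,cv2
from plant import arm
def save(n,im): cv2.imwrite('pics/'+n,im[:,:,::-1])
def pts(c):
    z=c['range_z'];K=c['mtx'];v,u=np.mgrid[:z.shape[0],:z.shape[1]]
    P=np.stack([(u-K[0,2])/K[0,0]*z,(v-K[1,2])/K[1,1]*z,z],-1)
    return (P-c['t'])@c['R']
E
python3 - <<'E'
from h import *
s=arm.state();print(s)
import pickle
for n in['top','side']:
    c=arm.read_camera(n);save(n+'0.png',c['frame']);print(c['mtx'],c['R'],c['t']);pickle.dump(c,open(n+'0.pkl','wb'))
E
```

```text
{'time_s': 0.0, 'joint_positions': array([-1.38047284e+00,  5.28486465e-01,  1.43389567e+00, -4.77831277e-06,
        1.18141871e+00, -1.78521135e-01]), 'qvel': array([-0.00014576,  0.00145969, -0.00083509,  0.0021784 ,  0.00071652,
       -0.0005428 ]), 'joint_torque': array([ 1.26522700e-04, -4.42346013e+01, -1.78023058e+01, -1.05995666e-04,
        8.34646431e-03,  8.56398003e-06]), 'position': array([ 0.22521193, -0.58224238,  0.23032327]), 'ee_rot': array([-1.10406102e-03,  9.83041584e-01,  1.83379455e-01, -8.72468785e-06]), 'ft_force': array([ 0.52003473, -0.21887191,  0.48751089]), 'torque': array([ 0.0322139 ,  0.00944161, -0.02729796]), 'gripper_width': 0.08521910410745545}
[[430.57551217   0.         254.12519297]
 [  0.         430.57551217 191.93587444]
 [  0.           0.           1.        ]] [[-0.02233248 -0.99938965 -0.02686232]
 [-0.99636669  0.02445769 -0.08157971]
 [ 0.08218691  0.02494285 -0.99630476]] [-0.00321963  0.56441035  0.9143882 ]
[[347.57061848   0.         255.85729671]
 [  0.         347.57061848 197.2548832 ]
 [  0.           0.           1.        ]] [[ 0.82960692 -0.55832606 -0.00493711]
 [-0.41137173 -0.60522352 -0.68152608]
 [ 0.37752572  0.56742973 -0.73177717]] [-0.48885     0.26053283  0.49227609]
```

View pics/top0.png

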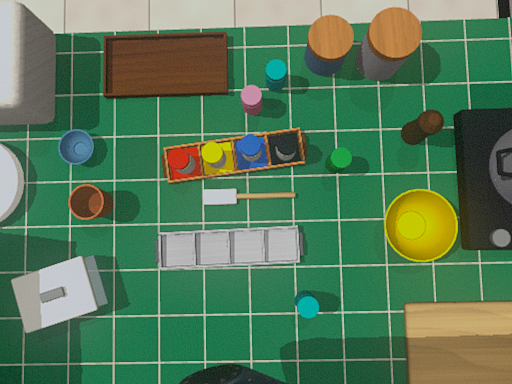

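View pics/side0.png

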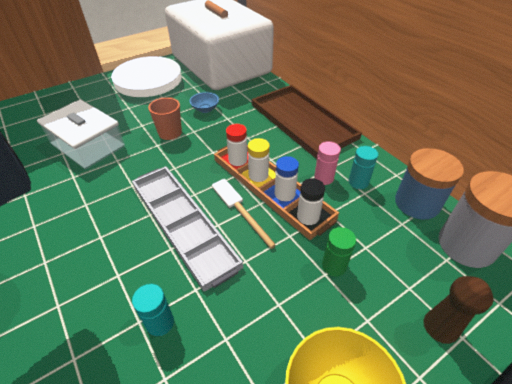

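The top view shows the wooden rack around (234,155), with lids from left to right red (183,160), yellow (212,153), blue (250,148) and black (286,146). The steel rack is empty at (230,247), and the scraper lies between them at (250,196).

Things that could be mistaken for the targets are the turquoise jars at (276,72) and (308,306), pink at (251,97) and green at (341,158). The brown tray at (166,65) could pass for the wooden rack. None of these match the description. The steel row should read black, blue, yellow, red from left to right.

```bash
cat > m.py <<'E'
from h import *
import pickle
def ray(c,u,v,z):
    d=np.linalg.inv(c['mtx'])@[u,v,1.]; d=c['R'].T@d; o=-c['R'].T@c['t']; return o+d*(z-o[2])/d[2]
def lids(c,zt=.093,view='top',box=None):
    P=pts(c);h=cv2.cvtColor(c['frame'],cv2.COLOR_RGB2HSV);H,S,V=[h[...,i].astype(int) for i in range(3)]
    M={'red':((H<6)|(H>174))&(S>150),'yellow':(abs(H-28)<6)&(S>150),'blue':(abs(H-115)<10)&(S>150),'black':(V<60)}
    out={}
    for k,m in M.items():
        m=m&(P[...,2]>zt-.010)&(P[...,2]<zt+.010)&(P[...,0]<.72)&(P[...,0]>.3)&(abs(P[...,1])<.3)
        n,l,st,ce=cv2.connectedComponentsWithStats(m.astype(np.uint8))
        if n<2: out[k]=None;continue
        i=1+np.argmax(st[1:,4]); q=np.argwhere(l==i)[:,::-1].astype(np.float32)
        (cx,cy),r=cv2.minEnclosingCircle(q)
        out[k]=(st[i,4],np.round(ce[i],1),round(r,1),np.round(ray(c,ce[i][0],ce[i][1],zt),4),np.round(np.median(P[l==i],0),4))
    return out
E
python3 - <<'E'
from m import *
c=pickle.load(open('top0.pkl','rb'))
for k,v in lids(c).items(): print(k,v)
P=pts(c);z=P[...,2]
# racks: wall tops
h=cv2.cvtColor(c['frame'],cv2.COLOR_RGB2HSV)
roi=(P[...,0]>.3)&(P[...,0]<.7)&(abs(P[...,1])<.3)
st=(h[...,1]<60)&roi&(z>.003)&(z<.035)
wd=roi&(h[...,0]<22)&(h[...,1]>80)&(z>.012)&(z<.03)
for nm,m in(('steel',st),('wood',wd)):
    m=cv2.morphologyEx(m.astype(np.uint8),cv2.MORPH_CLOSE,np.ones((5,5)))
    n,l,s,ce=cv2.connectedComponentsWithStats(m)
    i=1+np.argmax(s[1:,4]);q=np.argwhere(l==i)[:,::-1]
    w=np.array([ray(c,u,v,.02)[:2] for u,v in q],np.float32)
    r=cv2.minAreaRect(w);print(nm,s[i],r)
    Q=P[(l==i)&(abs(z-.02)<.004)];print(len(Q),cv2.minAreaRect(Q[:,:2].astype(np.float32)), np.median(Q[:,2]))
cv2.imwrite('pics/crop0.png',cv2.resize(c['frame'][80:320,120:380,::-1],None,fx=2.5,fy=2.5))
E
```

```text
red (np.int32(324), array([177.9, 158. ]), 10.6, array([0.6315, 0.1355, 0.093 ]), array([0.6314, 0.1353, 0.0937]))
yellow (np.int32(360), array([212.1, 151.9]), 10.8, array([0.6422, 0.0654, 0.093 ]), array([0.642 , 0.0655, 0.0936]))
blue (np.int32(345), array([250.1, 144.7]), 10.8, array([ 0.6549, -0.0122,  0.093 ]), array([ 0.6547, -0.0121,  0.0936]))
black (np.int32(347), array([287. , 143.4]), 11.0, array([ 0.6555, -0.0871,  0.093 ]), array([ 0.6557, -0.087 ,  0.0935]))
steel [ 155  218  149   66 5729] ((0.43077683448791504, 0.03988918662071228), (0.13063038885593414, 0.32068267464637756), 4.569771766662598)
1121 ((0.44688308238983154, 0.041882358491420746), (0.07994811236858368, 0.3208645284175873), 1.6315491199493408) 0.020315448551368197
wood [ 162  130  146   53 1387] ((0.6478328704833984, 0.026613786816596985), (0.08078502118587494, 0.31935152411460876), 6.804003715515137)
1018 ((0.6485655903816223, 0.026999473571777344), (0.08048631995916367, 0.3202342391014099), 7.028319835662842) 0.020185069165416483
```

View pics/crop0.png

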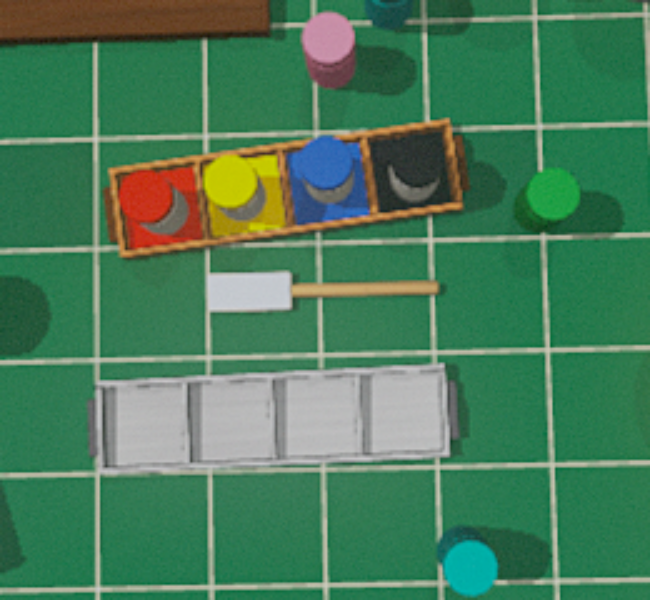

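The crop confirms the choice. The four lidded jars stand on their pads in the orange-brown rack, and the four steel cells are empty. Both racks have end tabs, so I'll check the steel divider positions.

```bash
python3 - <<'E'
from m import *
c=pickle.load(open('top0.pkl','rb'));P=pts(c)
for nm,(cx,cy,a) in {'steel':(.4469,.0419,1.63),'wood':(.6486,.027,7.03)}.items():
    t=np.radians(a);d=P[...,:2]-[cx,cy];x=d[...,0]*np.cos(t)+d[...,1]*np.sin(t);y=-d[...,0]*np.sin(t)+d[...,1]*np.cos(t)
    m=(abs(x)<.025)&(abs(y)<.18); Z=P[...,2][m];Y=y[m]
    print(nm,[(round(b*1000),round(float(np.median(Z[abs(Y-b)<.001])*1000),1)) for b in np.arange(-.164,.165,.002) if (abs(Y-b)<.001).sum() and .012<np.median(Z[abs(Y-b)<.001])<.03])
h=P[...,2]
for nm,(u,v) in dict(pink=(251,92),turq=(308,306),scr=(220,197),handle=(270,196),green=(341,157)).items(): print(nm,P[v,u].round(3))
E
```

```text
steel [(-162, 13.9), (-160, 16.2), (-158, 16.3), (-156, 16.2), (-154, 16.8), (-152, 20.0), (-150, 20.2), (-148, 16.5), (-76, 21.1), (-74, 20.7), (-2, 18.2), (0, 20.5), (2, 20.0), (74, 21.2), (76, 20.9), (78, 19.9), (148, 16.8), (150, 21.3), (152, 20.5), (154, 17.4), (156, 16.8), (158, 15.5), (160, 15.8), (162, 13.7)]
wood [(-162, 15.0), (-160, 17.3), (-158, 16.7), (-156, 16.6), (-154, 16.4), (-152, 20.8), (-150, 20.9), (-78, 20.9), (-76, 20.6), (-74, 19.6), (-2, 20.5), (0, 20.2), (2, 17.7), (18, 28.4), (72, 14.5), (74, 20.6), (76, 20.1), (146, 12.4), (148, 20.4), (150, 20.4), (152, 16.9), (154, 16.6), (156, 16.6), (158, 16.4), (160, 15.6)]
pink [ 0.767 -0.016  0.086]
turq [ 0.329 -0.12   0.082]
scr [0.556 0.059 0.012]
handle [ 0.555 -0.051  0.012]
green [ 0.626 -0.196  0.087]
```

Call:
apply_moves(
  rows=[
    {"travel":[0.03,0.04,0],"angular":[0,0,0.12],"jaw":1},
    {"travel":[0.03,0.04,0],"angular":[0,0,0.12],"jaw":1},
    {"travel":[0.03,0.04,0],"angular":[0,0,0.12],"jaw":1},
    {"travel":[0.03,0.04,0],"angular":[0,0,0.12],"jaw":1},
    {"travel":[0.03,0.04,0],"angular":[0,0,0.12],"jaw":1},
    {"travel":[0.03,0.04,0],"angular":[0,0,0.12],"jaw":1},
    {"travel":[0.03,0.04,0],"angular":[0,0,0.12],"jaw":1},
    {"travel":[0.03,0.04,0],"angular":[0,0,0.12],"jaw":1},
    {"travel":[0.03,0.04,0],"angular":[0,0,0.12],"jaw":1},
    {"travel":[0.03,0.04,0],"angular":[0,0,0.12],"jaw":1},
  ],
)

```text
time_s: 1.1
position: [0.5198, -0.1829, 0.2265]
ee_rot: [-0.002, 0.695, 0.719, -0.001]
ft_force: [0.6, -1.2, -0.3]
gripper_width: 0.0854
```

Call:
apply_moves(
  rows=[
    {"travel":[0.034,0.024,0],"angular":[0,0,0.045],"jaw":1},
    {"travel":[0.034,0.024,0],"angular":[0,0,0.045],"jaw":1},
    {"travel":[0.034,0.024,0],"angular":[0,0,0],"jaw":1},
    {"travel":[0.034,0.024,0],"angular":[0,0,0],"jaw":1},
    {"travel":[0,0,0],"angular":[0,0,0],"jaw":1},
  ],
)

```text
time_s: 1.6
position: [0.6616, -0.0745, 0.2242]
ee_rot: [-0.003, 0.657, 0.754, -0.001]
ft_force: [-0.7, 0.7, -0.4]
gripper_width: 0.0854
```

Call:
apply_moves(
  rows=[
    {"travel":[-0.006,-0.0125,-0.02],"angular":[0,0,-0.015],"jaw":1},
    {"travel":[0,0,-0.03],"angular":[0,0,0],"jaw":1},
    {"travel":[0,0,-0.02],"angular":[0,0,0],"jaw":1},
    {"travel":[0,0,0],"angular":[0,0,0],"jaw":1},
  ],
)

```text
time_s: 2.0
position: [0.6543, -0.0861, 0.151]
ee_rot: [-0.004, 0.661, 0.75, -0.002]
ft_force: [0.4, 0.4, 0.1]
gripper_width: 0.0851
```

```bash
python3 - <<'E'
from m import *
c=arm.read_camera('wrist');save('w1.png',c['frame']);s=arm.state();print(s['position'],s['ee_rot'],c['mtx'])
p=c['R']@np.array([.656,-.087,.093])+c['t'];r=np.hypot(p[0],p[1]);th=np.arctan2(r,p[2]);K=c['mtx'];print(K[0,2]+K[0,0]*th*p[0]/r,K[1,2]+K[0,0]*th*p[1]/r)
E
```

```text
[ 0.65515423 -0.08628602  0.15235967] [-0.00312588  0.66122572  0.75017976 -0.00105068] [[297.31863964   0.         251.38765346]
 [  0.         297.31863964 196.6964622 ]
 [  0.           0.           1.        ]]
254.41426156350892 216.6120575091363
```

View pics/w1.png

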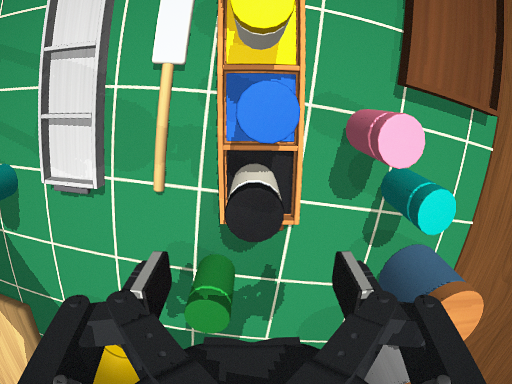

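The wrist view shows the black lid centred near (255,213), against a predicted (254,217). It sits midway between the fingers at (150,275) and (352,275), so I can descend.

Call:
apply_moves(
  rows=[
    {"travel":[0.001,-0.001,-0.03],"angular":[0,0,0],"jaw":1},
    {"travel":[0,0,-0.03],"angular":[0,0,0],"jaw":1},
    {"travel":[0,0,-0.03],"angular":[0,0,0],"jaw":1},
    {"travel":[0,0,-0.02],"angular":[0,0,0],"jaw":1},
    {"travel":[0,0,0],"angular":[0,0,0],"jaw":1},
  ],
)

```text
time_s: 2.55
position: [0.6606, -0.0906, 0.0475]
ee_rot: [0.004, 0.662, 0.75, 0.002]
ft_force: [0.1, 1.4, -1.2]
gripper_width: 0.0853
```

Call:
apply_moves(
  rows=[
    {"travel":[-0.004,0.003,-0.01],"angular":[0,0,0],"jaw":1},
    {"travel":[0,0,0],"angular":[0,0,0],"jaw":1},
  ],
)

```text
time_s: 2.75
position: [0.6578, -0.0883, 0.0397]
ee_rot: [0.005, 0.662, 0.75, 0.002]
ft_force: [-1.0, 0.4, -0.6]
gripper_width: 0.0856
```

```bash
python3 - <<'E'
from m import *
for i in range(3):
    s=arm.state();print(s['position'],s['ee_rot'],s['joint_positions'],s['time_s'])
E
```

```text
[ 0.65782864 -0.08827524  0.03974617] [0.00528834 0.66190448 0.74956557 0.00243938] [-3.01476778e-01  8.14178548e-01  1.46466072e+00  1.59455578e-04
  8.51106269e-01 -4.25634316e-01] 2.75
[ 0.65782864 -0.08827524  0.03974617] [0.00528834 0.66190448 0.74956557 0.00243938] [-3.01476778e-01  8.14178548e-01  1.46466072e+00  1.59455578e-04
  8.51106269e-01 -4.25634316e-01] 2.75
[ 0.65782864 -0.08827524  0.03974617] [0.00528834 0.66190448 0.74956557 0.00243938] [-3.01476778e-01  8.14178548e-01  1.46466072e+00  1.59455578e-04
  8.51106269e-01 -4.25634316e-01] 2.75
```

```bash
cat > d.py <<'E'
import sys
from h import *
from scipy.spatial.transform import Rotation as R
x,y,z,yaw=map(float,sys.argv[1:5])  # yaw deg of jaw axis
s=arm.state();q=s['ee_rot'];c=R.from_quat([q[1],q[2],q[3],q[0]])
a=np.radians(yaw+90)/2;g=R.from_quat([np.cos(a),np.sin(a),0,0])
print('t',round(s['time_s'],2),'d',(np.array([x,y,z])-s['position']).round(4),'rot',(g*c.inv()).as_rotvec().round(4),'w',s['gripper_width'].round(4),'F',s['ft_force'].round(1),'q1,q6',s['joint_positions'][[0,5]].round(2))
E
python3 d.py .656 -.087 .036 7
```

```text
Traceback (most recent call last):
  File "d.py", line 7, in <module>
    print('t',round(s['time_s'],2),'d',(np.array([x,y,z])-s['position']).round(4),'rot',(g*c.inv()).as_rotvec().round(4),'w',s['gripper_width'].round(4),'F',s['ft_force'].round(1),'q1,q6',s['joint_positions'][[0,5]].round(2))
                                                                                                                             ^^^^^^^^^^^^^^^^^^^^^^^^
AttributeError: 'float' object has no attribute 'round'
```

Call:
apply_moves(
  rows=[
    {"travel":[0,0,-0.003],"angular":[0,0,0],"jaw":0},
    {"travel":[0,0,0],"angular":[0,0,0],"jaw":0},
    {"travel":[0,0,0],"angular":[0,0,0],"jaw":0},
    {"travel":[0,0,0],"angular":[0,0,0],"jaw":0},
    {"travel":[0,0,0],"angular":[0,0,0],"jaw":0},
    {"travel":[0,0,0],"angular":[0,0,0],"jaw":0},
  ],
  grip_force=60,
)

```text
time_s: 3.35
position: [0.6602, -0.0889, 0.0411]
ee_rot: [0.009, 0.662, 0.75, 0.004]
ft_force: [-0.9, -0.1, -1.7]
gripper_width: 0.0423
```

```bash
python3 d.py .656 -.087 .036 7
```

```text
Traceback (most recent call last):
  File "d.py", line 7, in <module>
    print('t',round(s['time_s'],2),'d',(np.array([x,y,z])-s['position']).round(4),'rot',(g*c.inv()).as_rotvec().round(4),'w',s['gripper_width'].round(4),'F',s['ft_force'].round(1),'q1,q6',s['joint_positions'][[0,5]].round(2))
                                                                                                                             ^^^^^^^^^^^^^^^^^^^^^^^^
AttributeError: 'float' object has no attribute 'round'
```

```bash
sed -i "s/s\['gripper_width'\].round(4)/round(s['gripper_width'],4)/" d.py; python3 d.py .656 -.087 .036 7
```

```text
t 3.35 d [-0.0042  0.0019 -0.0051] rot [ 0.0057  0.0179 -0.0024] w 0.0423 F [-0.9 -0.1 -1.7] q1,q6 [-0.3  -0.43]
```

Call:
apply_moves(
  rows=[
    {"travel":[0,0,0.02],"angular":[0,0,0],"jaw":0},
    {"travel":[0,0,0.03],"angular":[0,0,0],"jaw":0},
    {"travel":[0,0,0.03],"angular":[0,0,0],"jaw":0},
    {"travel":[0,0,0.03],"angular":[0,0,0],"jaw":0},
    {"travel":[0,0,0],"angular":[0,0,0],"jaw":0},
  ],
)

```text
time_s: 3.85
position: [0.6576, -0.0881, 0.1511]
ee_rot: [0.005, 0.662, 0.75, 0.002]
ft_force: [-0.1, -0.2, -1.8]
gripper_width: 0.0427
```

```bash
python3 d.py .4437 .1543 .13 1.63
```

```text
t 3.85 d [-0.2139  0.2424 -0.0211] rot [ 0.0038  0.0108 -0.096 ] w 0.0427 F [-0.1 -0.2 -1.8] q1,q6 [-0.3  -0.43]
```

Call:
apply_moves(
  rows=[
    {"travel":[-0.026,0.03,0],"angular":[0,0,-0.013],"jaw":0},
    {"travel":[-0.026,0.03,0],"angular":[0,0,-0.013],"jaw":0},
    {"travel":[-0.026,0.03,0],"angular":[0,0,-0.013],"jaw":0},
    {"travel":[-0.026,0.03,0],"angular":[0,0,-0.013],"jaw":0},
    {"travel":[-0.026,0.03,0],"angular":[0,0,-0.013],"jaw":0},
    {"travel":[-0.026,0.03,0],"angular":[0,0,-0.013],"jaw":0},
    {"travel":[-0.026,0.03,0],"angular":[0,0,-0.013],"jaw":0},
    {"travel":[0,0,0],"angular":[0,0,0],"jaw":0},
  ],
)

```text
time_s: 4.65
position: [0.4636, 0.1256, 0.144]
ee_rot: [0.003, 0.699, 0.716, -0.002]
ft_force: [0.3, -0.1, -2.4]
gripper_width: 0.0424
```

```bash
python3 d.py .4437 .1543 .13 1.63
```

```text
t 4.65 d [-0.0199  0.0287 -0.014 ] rot [0.0059 0.0013 0.0043] w 0.0424 F [ 0.3 -0.1 -2.4] q1,q6 [0.04 0.02]
```

Call:
apply_moves(
  rows=[
    {"travel":[-0.01,0.014,-0.01],"angular":[0,0,0],"jaw":0},
    {"travel":[-0.01,0.014,-0.02],"angular":[0,0,0],"jaw":0},
    {"travel":[0,0,-0.02],"angular":[0,0,0],"jaw":0},
    {"travel":[0,0,-0.02],"angular":[0,0,0],"jaw":0},
    {"travel":[0,0,0],"angular":[0,0,0],"jaw":0},
  ],
)

```text
time_s: 5.15
position: [0.4433, 0.1547, 0.0698]
ee_rot: [0.003, 0.697, 0.717, -0.001]
ft_force: [0.5, -0.4, -3.0]
gripper_width: 0.0422
```

```bash
python3 d.py .4437 .1543 .038 1.63
```

```text
t 5.15 d [ 0.0004 -0.0004 -0.0318] rot [0.0065 0.0028 0.0008] w 0.0422 F [ 0.5 -0.4 -3. ] q1,q6 [0.1  0.08]
```

Call:
apply_moves(
  rows=[
    {"travel":[0,0,-0.015],"angular":[0,0,0],"jaw":0},
    {"travel":[0,0,-0.008],"angular":[0,0,0],"jaw":0},
    {"travel":[0,0,0],"angular":[0,0,0],"jaw":0},
  ],
)

```text
time_s: 5.45
position: [0.4452, 0.1539, 0.0459]
ee_rot: [0.004, 0.698, 0.717, -0.001]
ft_force: [-0.3, 0.6, -1.9]
gripper_width: 0.0425
```

```bash
python3 d.py .4437 .1543 .038 1.63
```

```text
t 5.45 d [-0.0015  0.0004 -0.0079] rot [0.0065 0.004  0.0017] w 0.0425 F [-0.3  0.6 -1.9] q1,q6 [0.1  0.08]
```

Call:
apply_moves(
  rows=[
    {"travel":[-0.001,0,-0.004],"angular":[0,0,0],"jaw":0},
    {"travel":[0,0,-0.003],"angular":[0,0,0],"jaw":0},
    {"travel":[0,0,0],"angular":[0,0,0],"jaw":0},
  ],
)

```text
time_s: 5.75
position: [0.4457, 0.1537, 0.0399]
ee_rot: [0.005, 0.698, 0.716, 0.0]
ft_force: [-0.8, -0.1, -2.0]
gripper_width: 0.0422
```

```bash
python3 d.py .4437 .1543 .038 1.63
```

```text
t 5.75 d [-0.002   0.0006 -0.0019] rot [0.0063 0.0073 0.0022] w 0.0422 F [-0.8 -0.1 -2. ] q1,q6 [0.1  0.09]
```

Call:
apply_moves(
  rows=[
    {"travel":[0,0,-0.002],"angular":[0,0,0],"jaw":0},
    {"travel":[0,0,-0.001],"angular":[0,0,0],"jaw":0},
  ],
)

```text
time_s: 5.95
position: [0.4463, 0.1538, 0.0374]
ee_rot: [0.005, 0.698, 0.716, 0.001]
ft_force: [0.2, 1.0, 0.8]
gripper_width: 0.0424
```

```bash
python3 d.py .4437 .1543 .038 1.63
```

```text
t 5.95 d [-0.0026  0.0005  0.0006] rot [0.0061 0.0089 0.0022] w 0.0424 F [0.2 1.  0.8] q1,q6 [0.1  0.09]
```

Contact shows at TCP z of about 0.0375, so I'll release and lift.

Call:
apply_moves(
  rows=[
    {"travel":[0,0,0],"angular":[0,0,0],"jaw":0.8},
    {"travel":[0,0,0],"angular":[0,0,0],"jaw":1},
    {"travel":[0,0,0],"angular":[0,0,0],"jaw":1},
    {"travel":[0,0,0],"angular":[0,0,0],"jaw":1},
    {"travel":[0,0,0.02],"angular":[0,0,0],"jaw":1},
    {"travel":[0,0,0.03],"angular":[0,0,0],"jaw":1},
    {"travel":[0,0,0.03],"angular":[0,0,0],"jaw":1},
    {"travel":[0,0,0.03],"angular":[0,0,0],"jaw":1},
    {"travel":[0,0,0],"angular":[0,0,0],"jaw":1},
  ],
)

```text
time_s: 6.85
position: [0.4457, 0.1537, 0.151]
ee_rot: [0.005, 0.698, 0.716, 0.0]
ft_force: [0.8, 0.7, -1.1]
gripper_width: 0.0853
```

```bash
python3 - <<'E'
from m import *
c=arm.read_camera('side');save('s1.png',c['frame'])
E
python3 d.py .655 -.012 .15 7
```

```text
t 6.9 d [ 0.2104 -0.1655  0.0004] rot [0.0063 0.0049 0.0959] w 0.0855 F [0.2 0.  0.2] q1,q6 [0.1  0.08]
```

View pics/s1.png

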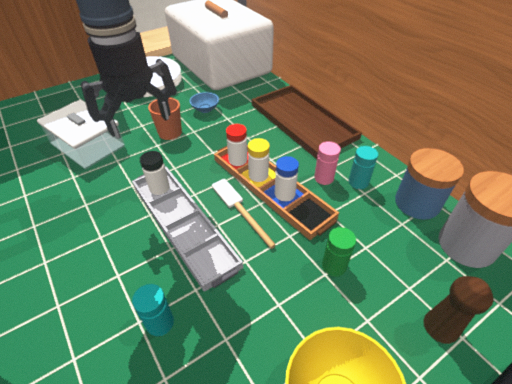

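The side view shows the black jar upright at (155,175) in the steel rack's left end cell. Blue is next.

Call:
apply_moves(
  rows=[
    {"travel":[0.029,-0.023,0],"angular":[0.001,0.001,0.014],"jaw":1},
    {"travel":[0.029,-0.023,0],"angular":[0.001,0.001,0.014],"jaw":1},
    {"travel":[0.029,-0.023,0],"angular":[0.001,0.001,0.014],"jaw":1},
    {"travel":[0.029,-0.023,0],"angular":[0.001,0.001,0.014],"jaw":1},
    {"travel":[0.029,-0.023,0],"angular":[0.001,0.001,0.014],"jaw":1},
    {"travel":[0.029,-0.023,0],"angular":[0.001,0.001,0.014],"jaw":1},
    {"travel":[0,0,0],"angular":[0,0,0],"jaw":1},
  ],
)

```text
time_s: 7.6
position: [0.6167, 0.0104, 0.1406]
ee_rot: [-0.007, 0.665, 0.747, -0.006]
ft_force: [-0.5, 0.0, -0.1]
gripper_width: 0.0859
```

```bash
python3 d.py .655 -.012 .15 7
```

```text
t 7.6 d [ 0.0383 -0.0224  0.0094] rot [ 0.0001 -0.018   0.0052] w 0.0859 F [-0.5  0.  -0.1] q1,q6 [-0.16 -0.28]
```

Call:
apply_moves(
  rows=[
    {"travel":[0.019,-0.011,0.005],"angular":[0,-0.009,0.003],"jaw":1},
    {"travel":[0.018,-0.011,0],"angular":[0,-0.009,0.002],"jaw":1},
    {"travel":[0,0,0],"angular":[0,0,0],"jaw":1},
  ],
)

```text
time_s: 7.9
position: [0.6504, -0.0119, 0.1394]
ee_rot: [-0.005, 0.663, 0.748, -0.003]
ft_force: [0.1, 0.7, 0.1]
gripper_width: 0.0858
```

```bash
python3 d.py .655 -.012 .038 7
```

```text
t 7.9 d [ 4.600e-03 -1.000e-04 -1.014e-01] rot [-0.0025 -0.0115  0.0019] w 0.0858 F [0.1 0.7 0.1] q1,q6 [-0.19 -0.31]
```

Call:
apply_moves(
  rows=[
    {"travel":[0.002,0,-0.025],"angular":[-0.002,-0.005,0.002],"jaw":1},
    {"travel":[0,0,-0.03],"angular":[0,0,0],"jaw":1},
    {"travel":[0,0,-0.03],"angular":[0,0,0],"jaw":1},
    {"travel":[0,0,0],"angular":[0,0,0],"jaw":1},
  ],
)

```text
time_s: 8.3
position: [0.6452, -0.0081, 0.0488]
ee_rot: [-0.007, 0.662, 0.749, -0.004]
ft_force: [-1.7, -0.2, -0.2]
gripper_width: 0.0855
```

```bash
python3 d.py .655 -.012 .038 7
```

```text
t 8.3 d [ 0.0098 -0.0039 -0.0108] rot [-0.0034 -0.017  -0.0004] w 0.0855 F [-1.7 -0.2 -0.2] q1,q6 [-0.19 -0.31]
```

Call:
apply_moves(
  rows=[
    {"travel":[0.006,-0.002,-0.004],"angular":[-0.003,-0.015,0],"jaw":1},
    {"travel":[0.004,-0.002,-0.003],"angular":[0,0,0],"jaw":1},
    {"travel":[0,0,0],"angular":[0,0,0],"jaw":1},
  ],
)

```text
time_s: 8.6
position: [0.6546, -0.0107, 0.0426]
ee_rot: [-0.001, 0.662, 0.75, -0.0]
ft_force: [-0.4, -0.0, -0.8]
gripper_width: 0.0858
```

```bash
python3 d.py .655 -.012 .038 7
```

```text
t 8.6 d [ 0.0004 -0.0013 -0.0046] rot [-0.0006 -0.0021 -0.0018] w 0.0858 F [-0.4 -0.  -0.8] q1,q6 [-0.19 -0.31]
```

Good: the tilt is nearly zero. Grip and lift.

Call:
apply_moves(
  rows=[
    {"travel":[0,-0.001,-0.004],"angular":[0,-0.002,0],"jaw":1},
    {"travel":[0,0,0],"angular":[0,0,0],"jaw":0},
    {"travel":[0,0,0],"angular":[0,0,0],"jaw":0},
    {"travel":[0,0,0],"angular":[0,0,0],"jaw":0},
    {"travel":[0,0,0],"angular":[0,0,0],"jaw":0},
    {"travel":[0,0,0],"angular":[0,0,0],"jaw":0},
  ],
)

```text
time_s: 9.2
position: [0.6568, -0.0123, 0.0421]
ee_rot: [0.002, 0.662, 0.749, 0.002]
ft_force: [0.4, 0.7, -2.3]
gripper_width: 0.0429
```

```bash
python3 d.py .655 -.012 .038 7
```

```text
t 9.2 d [-0.0018  0.0003 -0.0041] rot [ 0.0006  0.0061 -0.0016] w 0.0429 F [ 0.4  0.7 -2.3] q1,q6 [-0.19 -0.31]
```

Call:
apply_moves(
  rows=[
    {"travel":[0,0,0.02],"angular":[0,0,0],"jaw":0},
    {"travel":[0,0,0.03],"angular":[0,0,0],"jaw":0},
    {"travel":[0,0,0.03],"angular":[0,0,0],"jaw":0},
    {"travel":[0,0,0.035],"angular":[0,0,0],"jaw":0},
    {"travel":[0,0,0],"angular":[0,0,0],"jaw":0},
  ],
)

```text
time_s: 9.7
position: [0.6531, -0.0116, 0.1568]
ee_rot: [-0.002, 0.662, 0.749, -0.001]
ft_force: [1.4, 0.2, -1.2]
gripper_width: 0.0425
```

```bash
python3 d.py .4458 .0794 .15 1.63
```

```text
t 9.7 d [-0.2073  0.091  -0.0068] rot [-0.0014 -0.0029 -0.0951] w 0.0425 F [ 1.4  0.2 -1.2] q1,q6 [-0.19 -0.31]
```

Call:
apply_moves(
  rows=[
    {"travel":[-0.028,0.012,0],"angular":[0,0,-0.013],"jaw":0},
    {"travel":[-0.028,0.012,0],"angular":[0,0,-0.013],"jaw":0},
    {"travel":[-0.028,0.012,0],"angular":[0,0,-0.013],"jaw":0},
    {"travel":[-0.028,0.012,0],"angular":[0,0,-0.013],"jaw":0},
    {"travel":[-0.028,0.012,0],"angular":[0,0,-0.013],"jaw":0},
    {"travel":[-0.028,0.012,0],"angular":[0,0,-0.013],"jaw":0},
    {"travel":[-0.015,0.01,0],"angular":[0,0,-0.013],"jaw":0},
    {"travel":[0,0,0],"angular":[0,0,0],"jaw":0},
  ],
)

```text
time_s: 10.5
position: [0.4571, 0.0724, 0.1507]
ee_rot: [-0.006, 0.697, 0.717, -0.004]
ft_force: [-0.5, -0.0, -2.4]
gripper_width: 0.0426
```

```bash
python3 d.py .4458 .0794 .15 1.63
```

```text
t 10.5 d [-0.0113  0.007  -0.0007] rot [-0.002  -0.0148  0.0014] w 0.0426 F [-0.5 -0.  -2.4] q1,q6 [-0.09 -0.11]
```

Call:
apply_moves(
  rows=[
    {"travel":[-0.011,0.007,-0.01],"angular":[-0.002,-0.014,0.001],"jaw":0},
    {"travel":[0,0,-0.03],"angular":[0,0,0],"jaw":0},
    {"travel":[0,0,-0.03],"angular":[0,0,0],"jaw":0},
    {"travel":[0,0,-0.01],"angular":[0,0,0],"jaw":0},
    {"travel":[0,0,0],"angular":[0,0,0],"jaw":0},
  ],
)

```text
time_s: 11.0
position: [0.4524, 0.0778, 0.0672]
ee_rot: [0.004, 0.696, 0.718, 0.003]
ft_force: [-0.7, -0.2, -1.0]
gripper_width: 0.0428
```

```bash
python3 d.py .4458 .0794 .039 1.63
```

```text
t 11.0 d [-0.0066  0.0016 -0.0282] rot [ 0.0015  0.0089 -0.0018] w 0.0428 F [-0.7 -0.2 -1. ] q1,q6 [-0.07 -0.1 ]
```

Call:
apply_moves(
  rows=[
    {"travel":[-0.006,0.001,-0.005],"angular":[0,0.004,0],"jaw":0},
    {"travel":[0,0,-0.012],"angular":[0,0,0],"jaw":0},
    {"travel":[0,0,-0.006],"angular":[0,0,0],"jaw":0},
    {"travel":[0,0,0],"angular":[0,0,0],"jaw":0},
  ],
)

```text
time_s: 11.4
position: [0.449, 0.0779, 0.0436]
ee_rot: [0.004, 0.696, 0.718, 0.002]
ft_force: [-0.4, -0.2, -1.3]
gripper_width: 0.0426
```

```bash
python3 d.py .4458 .0794 .039 1.63
```

```text
t 11.4 d [-0.0032  0.0015 -0.0046] rot [ 0.0021  0.0086 -0.0014] w 0.0426 F [-0.4 -0.2 -1.3] q1,q6 [-0.07 -0.1 ]
```

Call:
apply_moves(
  rows=[
    {"travel":[-0.001,0,-0.003],"angular":[0,0,0],"jaw":0},
    {"travel":[0,0,-0.002],"angular":[0,0,0],"jaw":0},
  ],
)

```text
time_s: 11.6
position: [0.4488, 0.0778, 0.0392]
ee_rot: [0.005, 0.696, 0.718, 0.003]
ft_force: [-0.8, -0.2, -0.4]
gripper_width: 0.0423
```

```bash
python3 d.py .4458 .0794 .039 1.63
```

```text
t 11.6 d [-0.003   0.0016 -0.0002] rot [ 0.0022  0.0108 -0.0015] w 0.0423 F [-0.8 -0.2 -0.4] q1,q6 [-0.07 -0.1 ]
```

Call:
apply_moves(
  rows=[
    {"travel":[0,0,-0.001],"angular":[0,0,0],"jaw":0},
    {"travel":[0,0,-0.001],"angular":[0,0,0],"jaw":0},
  ],
)

```text
time_s: 11.8
position: [0.4489, 0.0777, 0.039]
ee_rot: [0.005, 0.696, 0.718, 0.003]
ft_force: [-2.0, -0.4, 10.2]
gripper_width: 0.0426
```

```bash
python3 d.py .4458 .0794 .039 1.63
```

```text
t 11.8 d [-0.0031  0.0017  0.    ] rot [ 0.0024  0.0119 -0.0017] w 0.0426 F [-2.  -0.4 10.2] q1,q6 [-0.07 -0.1 ]
```

Contact is firm at 10 N, so I'll release.

Call:
apply_moves(
  rows=[
    {"travel":[0,0,0],"angular":[0,0,0],"jaw":0.8},
    {"travel":[0,0,0],"angular":[0,0,0],"jaw":1},
    {"travel":[0,0,0],"angular":[0,0,0],"jaw":1},
    {"travel":[0,0,0],"angular":[0,0,0],"jaw":1},
    {"travel":[0,0,0.02],"angular":[0,0,0],"jaw":1},
    {"travel":[0,0,0.03],"angular":[0,0,0],"jaw":1},
    {"travel":[0,0,0.03],"angular":[0,0,0],"jaw":1},
    {"travel":[0,0,0.03],"angular":[0,0,0],"jaw":1},
    {"travel":[0,0,0],"angular":[0,0,0],"jaw":1},
  ],
)

```text
time_s: 12.7
position: [0.4489, 0.0777, 0.1526]
ee_rot: [0.005, 0.696, 0.718, 0.003]
ft_force: [-0.1, -0.2, -0.1]
gripper_width: 0.0854
```

```bash
python3 - <<'E'
from m import *
c=arm.read_camera('side');save('s2.png',c['frame'])
E
python3 d.py .642 .0654 .15 7
```

```text
t 12.75 d [ 0.1942 -0.0124 -0.0012] rot [0.0018 0.0085 0.092 ] w 0.0856 F [-0.8  1.  -0.2] q1,q6 [-0.07 -0.1 ]
```

View pics/s2.png

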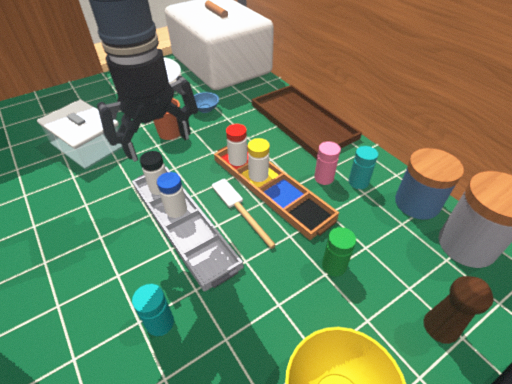

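Blue is upright in the second cell at (172,195), next to black at (155,175). Yellow is next.

Call:
apply_moves(
  rows=[
    {"travel":[0.03,-0.002,0],"angular":[0,0,0.014],"jaw":1},
    {"travel":[0.03,-0.002,0],"angular":[0,0,0.014],"jaw":1},
    {"travel":[0.03,-0.002,0],"angular":[0,0,0.014],"jaw":1},
    {"travel":[0.03,-0.002,0],"angular":[0,0,0.014],"jaw":1},
    {"travel":[0.03,-0.002,0],"angular":[0,0,0.014],"jaw":1},
    {"travel":[0.02,-0.002,0],"angular":[0,0,0.014],"jaw":1},
    {"travel":[0,0,0],"angular":[0,0,0],"jaw":1},
  ],
)

```text
time_s: 13.45
position: [0.6153, 0.0658, 0.1407]
ee_rot: [-0.004, 0.664, 0.747, -0.004]
ft_force: [0.2, 0.0, -0.1]
gripper_width: 0.0857
```

```bash
python3 d.py .642 .0654 .15 7
```

```text
t 13.45 d [ 0.0267 -0.0004  0.0093] rot [ 0.001  -0.0119  0.0047] w 0.0857 F [ 0.2  0.  -0.1] q1,q6 [-0.07 -0.19]
```

Call:
apply_moves(
  rows=[
    {"travel":[0.015,0,0.005],"angular":[0,-0.008,0.003],"jaw":1},
    {"travel":[0.014,0,0],"angular":[0,-0.007,0],"jaw":1},
    {"travel":[0,0,-0.02],"angular":[0,0,0],"jaw":1},
    {"travel":[0,0,0],"angular":[0,0,0],"jaw":1},
  ],
)

```text
time_s: 13.85
position: [0.6391, 0.0664, 0.1193]
ee_rot: [-0.004, 0.664, 0.748, -0.003]
ft_force: [-0.6, 0.1, -0.2]
gripper_width: 0.0853
```

```bash
python3 d.py .642 .0654 .038 7
```

```text
t 13.85 d [ 0.0029 -0.001  -0.0813] rot [-0.0001 -0.0104  0.0026] w 0.0853 F [-0.6  0.1 -0.2] q1,q6 [-0.07 -0.19]
```

Call:
apply_moves(
  rows=[
    {"travel":[0.003,0,-0.02],"angular":[0,-0.01,0.002],"jaw":1},
    {"travel":[0,0,-0.025],"angular":[0,0,0],"jaw":1},
    {"travel":[0,0,-0.025],"angular":[0,0,0],"jaw":1},
    {"travel":[0,0,0],"angular":[0,0,0],"jaw":1},
  ],
)

```text
time_s: 14.25
position: [0.6396, 0.067, 0.0481]
ee_rot: [-0.001, 0.663, 0.749, -0.001]
ft_force: [-0.5, 0.5, -0.2]
gripper_width: 0.0855
```

```bash
python3 d.py .642 .0654 .038 7
```

```text
t 14.25 d [ 0.0024 -0.0016 -0.0101] rot [-0.0003 -0.0027  0.0007] w 0.0855 F [-0.5  0.5 -0.2] q1,q6 [-0.07 -0.19]
```

Call:
apply_moves(
  rows=[
    {"travel":[0.002,-0.002,-0.005],"angular":[0,-0.004,0],"jaw":1},
    {"travel":[0,0,-0.004],"angular":[0,0,0],"jaw":1},
    {"travel":[0,0,0],"angular":[0,0,0],"jaw":0},
    {"travel":[0,0,0],"angular":[0,0,0],"jaw":0},
    {"travel":[0,0,0],"angular":[0,0,0],"jaw":0},
    {"travel":[0,0,0],"angular":[0,0,0],"jaw":0},
    {"travel":[0,0,0],"angular":[0,0,0],"jaw":0},
  ],
)

```text
time_s: 14.95
position: [0.644, 0.0649, 0.0439]
ee_rot: [0.003, 0.663, 0.749, 0.003]
ft_force: [-0.6, 0.2, -1.6]
gripper_width: 0.0427
```

```bash
python3 d.py .642 .0654 .038 7
```

```text
t 14.95 d [-0.002   0.0005 -0.0059] rot [0.0002 0.0084 0.0004] w 0.0427 F [-0.6  0.2 -1.6] q1,q6 [-0.07 -0.19]
```

Call:
apply_moves(
  rows=[
    {"travel":[0,0,0.02],"angular":[0,0,0],"jaw":0},
    {"travel":[0,0,0.03],"angular":[0,0,0],"jaw":0},
    {"travel":[0,0,0.03],"angular":[0,0,0],"jaw":0},
    {"travel":[0,0,0.04],"angular":[0,0,0],"jaw":0},
    {"travel":[0,0,0],"angular":[0,0,0],"jaw":0},
  ],
)

```text
time_s: 15.45
position: [0.6414, 0.0651, 0.1653]
ee_rot: [0.001, 0.663, 0.749, 0.001]
ft_force: [0.9, -0.3, -0.5]
gripper_width: 0.0424
```

```bash
python3 d.py .448 .0044 .15 1.63
```

```text
t 15.45 d [-0.1934 -0.0607 -0.0153] rot [-0.0002  0.0021 -0.0932] w 0.0424 F [ 0.9 -0.3 -0.5] q1,q6 [-0.07 -0.19]
```

Call:
apply_moves(
  rows=[
    {"travel":[-0.028,-0.009,0],"angular":[0,0,-0.013],"jaw":0},
    {"travel":[-0.028,-0.009,0],"angular":[0,0,-0.013],"jaw":0},
    {"travel":[-0.028,-0.009,0],"angular":[0,0,-0.013],"jaw":0},
    {"travel":[-0.028,-0.009,0],"angular":[0,0,-0.013],"jaw":0},
    {"travel":[-0.028,-0.009,0],"angular":[0,0,-0.013],"jaw":0},
    {"travel":[-0.028,-0.009,0],"angular":[0,0,-0.013],"jaw":0},
    {"travel":[-0.012,-0.004,0],"angular":[0,0,-0.013],"jaw":0},
    {"travel":[0,0,0],"angular":[0,0,0],"jaw":0},
  ],
)

```text
time_s: 16.25
position: [0.4519, 0.0069, 0.1632]
ee_rot: [-0.0, 0.697, 0.717, 0.0]
ft_force: [0.6, -0.8, -1.0]
gripper_width: 0.0426
```

```bash
python3 d.py .448 .0044 .15 1.63
```

```text
t 16.25 d [-0.0039 -0.0025 -0.0132] rot [-0.0009 -0.0004  0.    ] w 0.0426 F [ 0.6 -0.8 -1. ] q1,q6 [-0.23 -0.26]
```

Call:
apply_moves(
  rows=[
    {"travel":[-0.004,-0.002,-0.02],"angular":[0,0,0],"jaw":0},
    {"travel":[0,0,-0.03],"angular":[0,0,0],"jaw":0},
    {"travel":[0,0,-0.03],"angular":[0,0,0],"jaw":0},
    {"travel":[0,0,-0.01],"angular":[0,0,0],"jaw":0},
    {"travel":[0,0,0],"angular":[0,0,0],"jaw":0},
  ],
)

```text
time_s: 16.75
position: [0.4543, 0.0044, 0.0705]
ee_rot: [0.004, 0.697, 0.717, 0.003]
ft_force: [0.3, 0.6, -1.7]
gripper_width: 0.043
```

```bash
python3 d.py .448 .0044 .041 1.63
```

```text
t 16.75 d [-0.0063  0.     -0.0295] rot [ 0.001   0.0103 -0.0008] w 0.043 F [ 0.3  0.6 -1.7] q1,q6 [-0.24 -0.27]
```

Call:
apply_moves(
  rows=[
    {"travel":[-0.006,0,-0.006],"angular":[0,0.004,0],"jaw":0},
    {"travel":[0,0,-0.012],"angular":[0,0,0],"jaw":0},
    {"travel":[0,0,-0.006],"angular":[0,0,0],"jaw":0},
    {"travel":[0,0,0],"angular":[0,0,0],"jaw":0},
  ],
)

```text
time_s: 17.15
position: [0.4506, 0.0044, 0.0462]
ee_rot: [0.004, 0.696, 0.718, 0.003]
ft_force: [0.2, -0.1, -0.5]
gripper_width: 0.0428
```

```bash
python3 d.py .448 .0044 .041 1.63
```

```text
t 17.15 d [-0.0026  0.     -0.0052] rot [ 0.002   0.0104 -0.0022] w 0.0428 F [ 0.2 -0.1 -0.5] q1,q6 [-0.24 -0.27]
```

Call:
apply_moves(
  rows=[
    {"travel":[-0.001,0,-0.003],"angular":[0,0,0],"jaw":0},
    {"travel":[0,0,-0.002],"angular":[0,0,0],"jaw":0},
  ],
)

```text
time_s: 17.35
position: [0.4503, 0.0043, 0.0418]
ee_rot: [0.005, 0.696, 0.718, 0.003]
ft_force: [0.0, 0.8, -1.4]
gripper_width: 0.0427
```

Call:
apply_moves(
  rows=[
    {"travel":[0,0,-0.001],"angular":[0,0,0],"jaw":0},
    {"travel":[0,0,0],"angular":[0,0,0],"jaw":0},
  ],
)

```text
time_s: 17.55
position: [0.4506, 0.0042, 0.0411]
ee_rot: [0.006, 0.696, 0.718, 0.004]
ft_force: [0.1, -0.2, -1.0]
gripper_width: 0.0429
```

Call:
apply_moves(
  rows=[
    {"travel":[0,0,-0.001],"angular":[0,0,0],"jaw":0},
    {"travel":[0,0,-0.001],"angular":[0,0,0],"jaw":0},
  ],
)

```text
time_s: 17.75
position: [0.4509, 0.0041, 0.0401]
ee_rot: [0.006, 0.696, 0.718, 0.004]
ft_force: [-2.0, -0.6, 16.7]
gripper_width: 0.0428
```

Contact again. Release and lift.

Call:
apply_moves(
  rows=[
    {"travel":[0,0,0],"angular":[0,0,0],"jaw":0.8},
    {"travel":[0,0,0],"angular":[0,0,0],"jaw":1},
    {"travel":[0,0,0],"angular":[0,0,0],"jaw":1},
    {"travel":[0,0,0],"angular":[0,0,0],"jaw":1},
    {"travel":[0,0,0.02],"angular":[0,0,0],"jaw":1},
    {"travel":[0,0,0.03],"angular":[0,0,0],"jaw":1},
    {"travel":[0,0,0.03],"angular":[0,0,0],"jaw":1},
    {"travel":[0,0,0.03],"angular":[0,0,0],"jaw":1},
    {"travel":[0,0,0],"angular":[0,0,0],"jaw":1},
  ],
)

```text
time_s: 18.65
position: [0.45, 0.0042, 0.1528]
ee_rot: [0.005, 0.696, 0.718, 0.003]
ft_force: [0.2, -0.7, 0.7]
gripper_width: 0.0855
```

```bash
python3 - <<'E'
from m import *
c=arm.read_camera('side');save('s3.png',c['frame'])
E
python3 d.py .6315 .1354 .15 7
```

```text
t 18.7 d [ 0.1826  0.131  -0.0014] rot [0.0013 0.0088 0.0916] w 0.0854 F [ 0.3 -0.4 -0. ] q1,q6 [-0.24 -0.27]
```

View pics/s3.png

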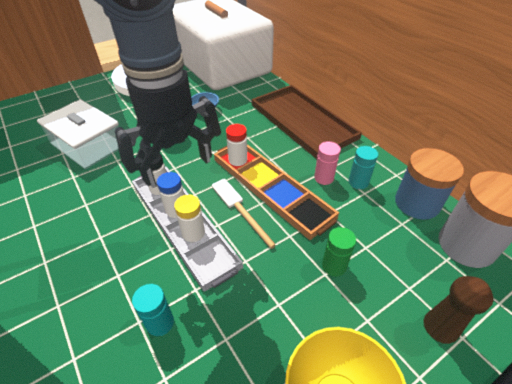

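Yellow is upright in the third cell at (188,220). Red at (237,145) is the last one left.

Call:
apply_moves(
  rows=[
    {"travel":[0.027,0.02,0.002],"angular":[0,0,0.014],"jaw":1},
    {"travel":[0.027,0.02,0],"angular":[0,0,0.014],"jaw":1},
    {"travel":[0.027,0.02,0.002],"angular":[0,0,0.014],"jaw":1},
    {"travel":[0.027,0.02,0],"angular":[0,0,0.014],"jaw":1},
    {"travel":[0.027,0.02,0.002],"angular":[0,0,0.014],"jaw":1},
    {"travel":[0.02,0.014,0],"angular":[0,0,0.014],"jaw":1},
    {"travel":[0,0,0],"angular":[0,0,0],"jaw":1},
  ],
)

```text
time_s: 19.4
position: [0.602, 0.1233, 0.1474]
ee_rot: [-0.003, 0.665, 0.747, -0.003]
ft_force: [-0.3, -0.9, 0.0]
gripper_width: 0.0854
```

```bash
python3 d.py .6315 .1354 .12 7
```

```text
t 19.4 d [ 0.0295  0.0121 -0.0274] rot [ 0.0005 -0.0097  0.0073] w 0.0854 F [-0.3 -0.9  0. ] q1,q6 [ 0.02 -0.09]
```

Call:
apply_moves(
  rows=[
    {"travel":[0.016,0.006,0],"angular":[0,-0.007,0.004],"jaw":1},
    {"travel":[0.016,0.006,0],"angular":[0,-0.007,0.003],"jaw":1},
    {"travel":[0,0,-0.015],"angular":[0,0,0],"jaw":1},
    {"travel":[0,0,0],"angular":[0,0,0],"jaw":1},
  ],
)

```text
time_s: 19.8
position: [0.6273, 0.1342, 0.1238]
ee_rot: [-0.004, 0.663, 0.749, -0.005]
ft_force: [-0.4, -0.8, -0.6]
gripper_width: 0.0854
```

```bash
python3 d.py .6315 .1354 .038 7
```

```text
t 19.8 d [ 0.0042  0.0012 -0.0858] rot [ 0.0023 -0.0127 -0.    ] w 0.0854 F [-0.4 -0.8 -0.6] q1,q6 [ 0.04 -0.08]
```

Call:
apply_moves(
  rows=[
    {"travel":[0.004,0.001,-0.02],"angular":[0.002,-0.012,0],"jaw":1},
    {"travel":[0,0,-0.028],"angular":[0,0,0],"jaw":1},
    {"travel":[0,0,-0.025],"angular":[0,0,0],"jaw":1},
    {"travel":[0,0,0],"angular":[0,0,0],"jaw":1},
  ],
)

```text
time_s: 20.2
position: [0.6239, 0.1324, 0.0455]
ee_rot: [-0.004, 0.663, 0.748, -0.004]
ft_force: [-2.4, -0.4, -0.4]
gripper_width: 0.0855
```

```bash
python3 d.py .6315 .1354 .038 7
```

```text
t 20.2 d [ 0.0076  0.003  -0.0075] rot [ 0.0015 -0.0113  0.0024] w 0.0855 F [-2.4 -0.4 -0.4] q1,q6 [ 0.03 -0.08]
```

Call:
apply_moves(
  rows=[
    {"travel":[0.004,0.002,0],"angular":[0.001,-0.011,0.002],"jaw":1},
    {"travel":[0.004,0.001,-0.004],"angular":[0,0,0],"jaw":1},
    {"travel":[0,0,0],"angular":[0,0,0],"jaw":1},
  ],
)

```text
time_s: 20.5
position: [0.6314, 0.1347, 0.0426]
ee_rot: [0.0, 0.663, 0.749, -0.0]
ft_force: [0.3, 0.6, 0.3]
gripper_width: 0.0854
```

```bash
python3 d.py .6315 .1354 .038 7
```

```text
t 20.5 d [ 0.0001  0.0007 -0.0046] rot [ 0.0006 -0.0003  0.0013] w 0.0854 F [0.3 0.6 0.3] q1,q6 [ 0.04 -0.08]
```

Call:
apply_moves(
  rows=[
    {"travel":[0,0,-0.004],"angular":[0,-0.002,0],"jaw":1},
    {"travel":[0,0,-0.001],"angular":[0,0,0],"jaw":0},
    {"travel":[0,0,0],"angular":[0,0,0],"jaw":0},
    {"travel":[0,0,0],"angular":[0,0,0],"jaw":0},
    {"travel":[0,0,0],"angular":[0,0,0],"jaw":0},
    {"travel":[0,0,0],"angular":[0,0,0],"jaw":0},
  ],
)

```text
time_s: 21.1
position: [0.6332, 0.1349, 0.0404]
ee_rot: [0.003, 0.663, 0.749, 0.002]
ft_force: [0.3, 0.6, -2.4]
gripper_width: 0.0428
```

```bash
python3 d.py .6315 .1354 .038 7
```

```text
t 21.1 d [-0.0017  0.0005 -0.0024] rot [0.0005 0.0071 0.0008] w 0.0428 F [ 0.3  0.6 -2.4] q1,q6 [ 0.04 -0.08]
```

Call:
apply_moves(
  rows=[
    {"travel":[0,0,0.02],"angular":[0,0,0],"jaw":0},
    {"travel":[0,0,0.03],"angular":[0,0,0],"jaw":0},
    {"travel":[0,0,0.03],"angular":[0,0,0],"jaw":0},
    {"travel":[0,0,0.04],"angular":[0,0,0],"jaw":0},
    {"travel":[0,0,0.01],"angular":[0,0,0],"jaw":0},
  ],
)

```text
time_s: 21.6
position: [0.6285, 0.1347, 0.1689]
ee_rot: [-0.002, 0.663, 0.749, -0.002]
ft_force: [1.5, 0.3, -1.0]
gripper_width: 0.0429
```

```bash
python3 d.py .4501 -.0706 .17 1.63
```

```text
t 21.6 d [-0.1784 -0.2053  0.0011] rot [ 0.0006 -0.0054 -0.0928] w 0.0429 F [ 1.5  0.3 -1. ] q1,q6 [ 0.04 -0.08]
```

Call:
apply_moves(
  rows=[
    {"travel":[-0.01,-0.035,0],"angular":[0,0,-0.013],"jaw":0},
    {"travel":[-0.01,-0.035,0],"angular":[0,0,-0.013],"jaw":0},
    {"travel":[-0.01,-0.035,0],"angular":[0,0,-0.013],"jaw":0},
    {"travel":[-0.015,-0.035,0],"angular":[0,0,-0.013],"jaw":0},
    {"travel":[-0.03,-0.025,0],"angular":[0,0,-0.013],"jaw":0},
    {"travel":[-0.035,-0.02,0],"angular":[0,0,-0.013],"jaw":0},
    {"travel":[-0.03,0,0],"angular":[0,0,-0.013],"jaw":0},
    {"travel":[-0.02,0,0],"angular":[0,0,0],"jaw":0},
    {"travel":[0,0,0],"angular":[0,0,0],"jaw":0},
  ],
)

```text
time_s: 22.5
position: [0.4591, -0.0542, 0.164]
ee_rot: [-0.005, 0.697, 0.717, -0.003]
ft_force: [-0.3, 0.2, -1.6]
gripper_width: 0.0426
```

```bash
python3 d.py .4501 -.0706 .15 1.63
```

```text
t 22.5 d [-0.009  -0.0164 -0.014 ] rot [-0.0026 -0.0102  0.0001] w 0.0426 F [-0.3  0.2 -1.6] q1,q6 [-0.36 -0.39]
```

Call:
apply_moves(
  rows=[
    {"travel":[-0.006,-0.01,0],"angular":[-0.002,-0.01,0],"jaw":0},
    {"travel":[-0.003,-0.007,-0.02],"angular":[0,0,0],"jaw":0},
    {"travel":[0,0,-0.03],"angular":[0,0,0],"jaw":0},
    {"travel":[0,0,-0.03],"angular":[0,0,0],"jaw":0},
    {"travel":[0,0,0],"angular":[0,0,0],"jaw":0},
  ],
)

```text
time_s: 23.0
position: [0.4557, -0.0757, 0.0819]
ee_rot: [0.006, 0.696, 0.718, 0.002]
ft_force: [-0.4, 0.3, -2.2]
gripper_width: 0.0425
```

```bash
python3 d.py .4501 -.0706 .0375 1.63
```

```text
t 23.0 d [-0.0056  0.0051 -0.0444] rot [ 0.0047  0.0119 -0.002 ] w 0.0425 F [-0.4  0.3 -2.2] q1,q6 [-0.41 -0.44]
```

Call:
apply_moves(
  rows=[
    {"travel":[-0.005,0.005,-0.008],"angular":[0.004,0.006,0],"jaw":0},
    {"travel":[0,0,-0.015],"angular":[0,0,0],"jaw":0},
    {"travel":[0,0,-0.01],"angular":[0,0,0],"jaw":0},
    {"travel":[0,0,-0.004],"angular":[0,0,0],"jaw":0},
    {"travel":[0,0,0],"angular":[0,0,0],"jaw":0},
  ],
)

```text
time_s: 23.5
position: [0.4542, -0.0716, 0.0456]
ee_rot: [0.006, 0.696, 0.718, 0.003]
ft_force: [0.3, -0.3, -2.1]
gripper_width: 0.0425
```

```bash
python3 d.py .4501 -.0706 .0375 1.63
```

```text
t 23.5 d [-0.0041  0.001  -0.0081] rot [ 0.0031  0.0123 -0.0037] w 0.0425 F [ 0.3 -0.3 -2.1] q1,q6 [-0.4  -0.44]
```

Call:
apply_moves(
  rows=[
    {"travel":[-0.003,0.001,-0.003],"angular":[0,0.004,0],"jaw":0},
    {"travel":[0,0,-0.003],"angular":[0,0,0],"jaw":0},
    {"travel":[0,0,0],"angular":[0,0,0],"jaw":0},
  ],
)

```text
time_s: 23.8
position: [0.452, -0.0707, 0.0406]
ee_rot: [0.005, 0.695, 0.719, 0.002]
ft_force: [-0.5, 0.6, -2.0]
gripper_width: 0.0426
```

Call:
apply_moves(
  rows=[
    {"travel":[0,0,-0.001],"angular":[0,0,0],"jaw":0},
    {"travel":[0,0,-0.001],"angular":[0,0,0],"jaw":0},
  ],
)

```text
time_s: 24.0
position: [0.4523, -0.0708, 0.0389]
ee_rot: [0.006, 0.695, 0.719, 0.002]
ft_force: [0.7, -0.7, -1.5]
gripper_width: 0.0426
```

Call:
apply_moves(
  rows=[
    {"travel":[0,0,-0.001],"angular":[0,0,0],"jaw":0},
    {"travel":[0,0,-0.001],"angular":[0,0,0],"jaw":0},
  ],
)

```text
time_s: 24.2
position: [0.4525, -0.071, 0.0373]
ee_rot: [0.006, 0.695, 0.719, 0.002]
ft_force: [-2.0, -0.8, 15.1]
gripper_width: 0.0424
```

Call:
apply_moves(
  rows=[
    {"travel":[0,0,0],"angular":[0,0,0],"jaw":0.8},
    {"travel":[0,0,0],"angular":[0,0,0],"jaw":1},
    {"travel":[0,0,0],"angular":[0,0,0],"jaw":1},
    {"travel":[0,0,0],"angular":[0,0,0],"jaw":1},
    {"travel":[0,0,0.02],"angular":[0,0,0],"jaw":1},
    {"travel":[0,0,0.03],"angular":[0,0,0],"jaw":1},
    {"travel":[0,0,0.03],"angular":[0,0,0],"jaw":1},
    {"travel":[0,0,0.03],"angular":[0,0,0],"jaw":1},
    {"travel":[0,0,0.03],"angular":[0,0,0],"jaw":1},
    {"travel":[0,-0.04,0.01],"angular":[0,0,0],"jaw":1},
    {"travel":[0,-0.04,0],"angular":[0,0,0],"jaw":1},
    {"travel":[0,-0.04,0],"angular":[0,0,0],"jaw":1},
    {"travel":[0,-0.04,0],"angular":[0,0,0],"jaw":1},
    {"travel":[0,-0.04,0],"angular":[0,0,0],"jaw":1},
    {"travel":[0,-0.04,0],"angular":[0,0,0],"jaw":1},
    {"travel":[0,0,0],"angular":[0,0,0],"jaw":1},
    {"travel":[0,0,0],"angular":[0,0,0],"jaw":1},
  ],
)

```text
time_s: 25.9
position: [0.4491, -0.3186, 0.1939]
ee_rot: [0.007, 0.694, 0.72, 0.002]
ft_force: [-0.8, 0.2, 0.1]
gripper_width: 0.0853
```

```bash
python3 - <<'E'
from m import *
c=arm.read_camera('top');save('t4.png',c['frame'])
for k,v in lids(c,.090).items(): print(k,v)
c=arm.read_camera('side');save('s4.png',c['frame'])
a,b=[cv2.imread('pics/'+n) for n in('t4.png','s4.png')]
cv2.imwrite('pics/f4.png',np.vstack([a[100:330,100:400],b[110:340,60:360]]))
E
```

```text
red (np.int32(348), array([281. , 244.1]), 10.6, array([ 0.4528, -0.0695,  0.09  ]), array([ 0.453 , -0.0694,  0.0905]))
yellow (np.int32(345), array([243.6, 245.6]), 10.6, array([0.4514, 0.0054, 0.09  ]), array([0.451 , 0.005 , 0.0905]))
blue (np.int32(335), array([207.6, 247.4]), 10.4, array([0.4493, 0.0777, 0.09  ]), array([0.4498, 0.0772, 0.0905]))
black (np.int32(48), array([175.7, 247.8]), 9.9, array([0.4499, 0.1421, 0.09  ]), array([0.4504, 0.1396, 0.0902]))
```

View pics/f4.png

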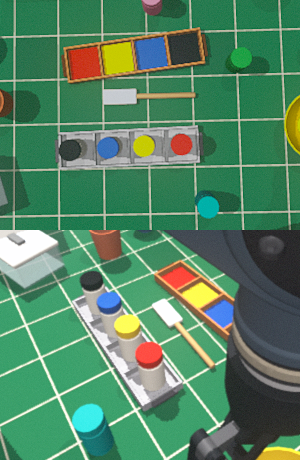

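```bash
python3 - <<'E'
from m import *
c=arm.read_camera('top');P=pts(c)
m=(P[...,2]>.085)&(P[...,2]<.1)&(P[...,0]>.4)&(P[...,0]<.5)&(P[...,1]>.11)&(P[...,1]<.2)
Q=P[m];print(len(Q),Q.mean(0),np.percentile(Q[:,2],[5,50,95]))
for y0 in(.0777,.0054,-.0695):
    Q=P[(P[...,2]>.085)&(P[...,2]<.1)&(P[...,0]>.4)&(P[...,0]<.5)&(abs(P[...,1]-y0)<.03)];print(np.percentile(Q[:,2],[5,50,95]))
print(arm.state()['ft_force'])
print(arm.hand_in())
E
```

```text
376 [0.44695123 0.15477048 0.09024497] [0.08780565 0.09036903 0.09267484]
[0.08785874 0.09044248 0.09265584]
[0.08792265 0.09040276 0.09295508]
[0.0880649  0.0905139  0.09269812]
[ 0.0243357  -0.03172118 -0.34876957]
the job is handed in; nothing more can be done
None
```

All four jars are now in the steel rack in reverse order. From the robot's left they stand black, blue, yellow, red. I handed the job in at about 26 s.

- **Standing upright:** in the last top and side views all four look upright. Their lid tops measure level at about 90 mm, which is the expected height for a jar standing on a 5 mm cell floor.
- **Position in the cells:** lid centres are within about 5 mm of the cell centres, and the cells have 13 mm of clearance.
- **Handling:** each jar was lowered until the force sensor showed contact, then released. The highest contact reading was about 17 N.
- **Everything else:** I gripped nothing but the four jars, and the arm was clear of the racks with a wrist force near zero when I handed in.
- **Check that disagreed:** the colour mask caught only part of the black lid in the final view, giving a position about 12 mm off. A depth check put it at (0.447, 0.155), about 3 mm from its cell centre.

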